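# Put the wiped-down radios back in their own chargers

## Robot

A 6-joint arm with a two-finger parallel gripper is mounted at the origin on the work surface. World frame = base frame: x ahead of the robot, y to its left, z up, the work surface at z = 0. Lengths are in m, angles in degrees, forces in N, time in s.
With the tool pointing down it reaches from about 0.325 to 0.775 m from the base axis. Payload 5.5 kg.
Tool frame: the origin (TCP) lies at the centre of the arm's flange, where the gripper is bolted on; the fingertips stand 182 mm ahead of it and the grasp point (between the pads) lies 163 mm ahead of it; z points along the fingers, y is the direction in which the jaws open and shut (so a half turn about z gives the same grasp; the last joint's range is limited). The gripper opens to 88 mm and grips with 3 to 60 N. Pads are 20 mm wide; open, the fingers measure 115 mm over their backs; the gripper's body (75 mm by 178 mm) begins 61 mm behind the grasp point.
Start: joints at [65.678, 5.22, 70.514, -0, 104.267, -3.249], TCP at [0.216, 0.56, 0.405] pointing down, gripper open.
Joint ranges: [-164.24, 164.24], [-49.07, 125.15], [9.68, 141.18], [-86.29, 266.29], [3.28, 154.24], [-151.56, 151.56]. Speed limits (degrees/s): [147.25, 147.25, 172.46, 180, 180, 180].

## Interface

Orientations are given as [roll, pitch, yaw] about the fixed x, y, z axes, in that order (R = Rz(yaw) Ry(pitch) Rx(roll)).
In Python, from station import r gives the robot as it stands. The module is installed in compiled form; this text tells all that it offers. Calls block until the motion is done:
- r.reach(position, orientation): joint-space move of the TCP to a pose.
- r.servo_line(position, rotation=None, speed=0.15): straight line of the TCP; rotation=None keeps the orientation; speed is the mean speed in m/s.
- r.move_joints(angles): joint-space move.
- r.let_go() and r.grab(squeeze=None): open the fingers fully, or close them until they stop; squeeze is the grip in N (None keeps the last).
- r.wait(seconds).
- r.inverse_kinematics(position, orientation): joint angles nearest the present ones, or None.
- r.sense(): the state.
- r.snapshot(name): name is "side" or "top"; returns a dict with "frame" (480x640x3 uint8, red, green, blue), "fx", "fy", "cx", "cy" (pixels), "dist_coeffs" ([k1, k2, p1, p2, k3] as OpenCV has them; the pictures are not rectified), "R" (3x3) and "t" (3): a world point X has camera coordinates R X + t. Camera axes: x right, y down, z forward; pixel columns grow to the right and rows downward; lengths in m; the calibration is good to about 2 mm. A picture is of the moment at which its call begins. There is no depth.
A pose or a line that the arm cannot do raises r.IKError and nothing moves.
- r.hand_in(): hands the job in, once; it reports no verdict.
The state is a dict: "clock": time; "joints": joint angles; "joint_vel": joint speeds; "joint_torque": joint torques, N m; "tcp_pos": TCP position; "orientation": TCP orientation; "contact_force": force on the tool from outside, world axes, zero at the start; "torque": the same for the moment, N m; "opening": finger opening in m.
Only numpy, scipy, OpenCV 4.12 (cv2) and the standard library are available. Lean on these libraries where they do the work, as an engineer would, in place of code of your own. Each camera call takes 0.05 s, during which the arm holds its last target.

## Task

Shift change: move the four hand-held radios from the white drying rack to the row of chargers, each into the charger with its own colour. Lower each one gently and upright to the bottom of the pocket, display to the front as in the rack so that its contacts face the charger's, and let go. Do not drop a radio in, and leave the mug and the gel bottle where they are.

Things in the scene. Friction and masses are not known exactly. Their poses are not given: they have to be found in the camera images.
- radio_red: Loose hand radio, black, top 18 mm red; 34 (x) x 58 (y) x 105 mm tall, 0.22 kg; a 15 mm antenna stub stands on top at +y, an 8 mm knob at -y. Upright in a 48 x 78 mm bay (floor 5 mm over the desk, walls to 40 mm) of the fixed white rack. Origin: middle of the BACK face's lower edge; the body's middle is 17 mm from it along -x. -x: front (keys); x: back (contacts); z up.
- radio_yellow: Loose hand radio, black, top 18 mm yellow; 34 (x) x 58 (y) x 105 mm tall, 0.22 kg; a 15 mm antenna stub stands on top at +y, an 8 mm knob at -y. Upright in a 48 x 78 mm bay (floor 5 mm over the desk, walls to 40 mm) of the fixed white rack. Origin: middle of the BACK face's lower edge; the body's middle is 17 mm from it along -x. -x: front (keys); x: back (contacts); z up.
- radio_green: Loose hand radio, black, top 18 mm green; 34 (x) x 58 (y) x 105 mm tall, 0.22 kg; a 15 mm antenna stub stands on top at +y, an 8 mm knob at -y. Upright in a 48 x 78 mm bay (floor 5 mm over the desk, walls to 40 mm) of the fixed white rack. Origin: middle of the BACK face's lower edge; the body's middle is 17 mm from it along -x. -x: front (keys); x: back (contacts); z up.
- radio_blue: Loose hand radio, black, top 18 mm blue; 34 (x) x 58 (y) x 105 mm tall, 0.22 kg; a 15 mm antenna stub stands on top at +y, an 8 mm knob at -y. Upright in a 48 x 78 mm bay (floor 5 mm over the desk, walls to 40 mm) of the fixed white rack. Origin: middle of the BACK face's lower edge; the body's middle is 17 mm from it along -x. -x: front (keys); x: back (contacts); z up.
- charger_red: Fixed grey charger with red rim and front plate, one of a row of four; 86 mm wide (y), 47 mm high, -54 to 35 mm in x. Pocket open at the top, 46 (x) x 70 mm (y), floor 17 mm and mouth 47 mm above the origin, mouth flared 5 mm all round. Origin: under the pocket's middle, on the housing's underside (8 mm above the desk). -x: front; x: back (contacts inside the back wall); z up.
- charger_yellow: Fixed grey charger with yellow rim and front plate, one of a row of four; 86 mm wide (y), 47 mm high, -54 to 35 mm in x. Pocket open at the top, 46 (x) x 70 mm (y), floor 17 mm and mouth 47 mm above the origin, mouth flared 5 mm all round. Origin: under the pocket's middle, on the housing's underside (8 mm above the desk). -x: front; x: back (contacts inside the back wall); z up.
- charger_green: Fixed grey charger with green rim and front plate, one of a row of four; 86 mm wide (y), 47 mm high, -54 to 35 mm in x. Pocket open at the top, 46 (x) x 70 mm (y), floor 17 mm and mouth 47 mm above the origin, mouth flared 5 mm all round. Origin: under the pocket's middle, on the housing's underside (8 mm above the desk). -x: front; x: back (contacts inside the back wall); z up.
- charger_blue: Fixed grey charger with blue rim and front plate, one of a row of four; 86 mm wide (y), 47 mm high, -54 to 35 mm in x. Pocket open at the top, 46 (x) x 70 mm (y), floor 17 mm and mouth 47 mm above the origin, mouth flared 5 mm all round. Origin: under the pocket's middle, on the housing's underside (8 mm above the desk). -x: front; x: back (contacts inside the back wall); z up.
- mug: White mug, loose, 76 mm across, 90 mm tall, standing on the desk beside the work. Origin: centre of its underside. A bystander.
- gel: White hand-gel pump bottle with a pale blue band, loose, 54 mm across, 136 mm tall, standing on the desk beside the work. Origin: centre of its underside. A bystander.
There are look-alikes about, which are no part of the job. Leave any orange look-alike of the radio_red alone.

How it is judged:
By the outcome, as a careful person would: the job done as asked, in the order asked, and still so for the second after the job is handed in, with the robot touching nothing.
It also fails if it takes over 90 s, if anything falls off the work surface, if the arm or the gripper's body presses on something with over 40 N, if the wrist force passes 120 N, or if a joint passes its speed limit or range.

## Working session

There is one attempt and no reset: what is moved stays moved. The work goes in short steps, each a Python script; the robot and the scene stay as the last script left them, time stands still between calls to the robot, and variables do not carry over. Pictures are saved under pics/ and viewed, and the job is handed in when it is done.

```bash
mkdir -p pics
python3 - <<'E'
from station import r
import cv2,numpy as np
for n in("side","top"):
    s=r.snapshot(n); cv2.imwrite(f"pics/{n}0.png",s["frame"][:,:,::-1])
    R=np.array(s["R"]);t=np.array(s["t"]);print(n,s["fx"],s["fy"],s["cx"],s["cy"],s["dist_coeffs"],(-R.T@t).round(3),R.round(2).tolist())
print(r.sense())
E
```

```text
side 609.8236435615147 609.8236435615147 328.9199452057178 235.57663825290996 [-0.14538035  0.          0.          0.          0.        ] [ 0.026 -0.866  0.736] [[0.86, -0.51, -0.01], [-0.31, -0.5, -0.81], [0.41, 0.7, -0.58]]
top 614.5816372687603 614.5816372687603 311.6717516498537 230.951606553906 [-0.07923853  0.          0.          0.          0.        ] [0.287 0.006 1.531] [[0.01, -1.0, -0.0], [-0.98, -0.01, -0.18], [0.18, 0.0, -0.98]]
{'clock': 0.1, 'joints': array([ 6.56782567e+01,  5.25957753e+00,  7.05756775e+01,  1.49587777e-04,
        1.04267554e+02, -3.24838402e+00]), 'joint_vel': array([-0.05605172, -0.02188361, -0.15795095,  0.09324388,  0.10975534,
       -0.01163151]), 'joint_torque': array([ 2.17586785e-03, -4.47857416e+01, -4.07569814e+01,  6.99772406e-02,
        2.84135429e-02, -1.08274571e-04]), 'tcp_pos': array([0.21575737, 0.55991982, 0.40360461]), 'orientation': array([-1.79897364e+02, -5.97045159e-03,  1.58926672e+02]), 'contact_force': array([-0.29225961,  0.44045971, -0.75995977]), 'torque': array([-0.00739923, -0.02798539,  0.02565938]), 'opening': 0.08795316346870351}
```

View pics/side0.png

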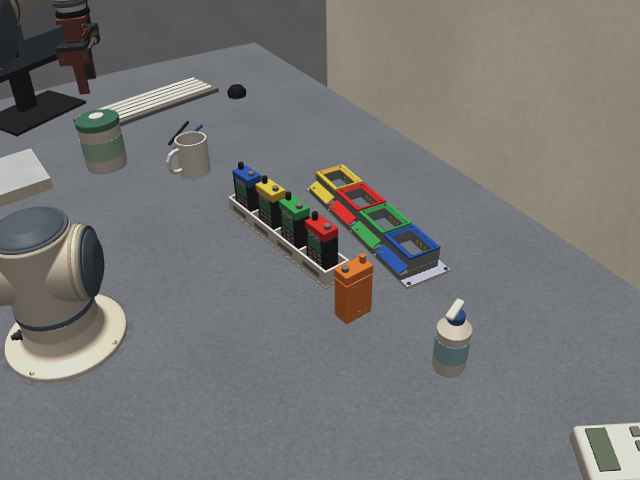

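View pics/top0.png

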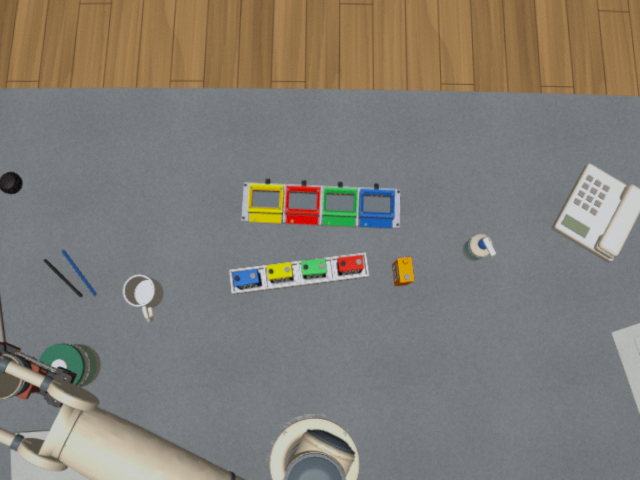

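```bash
cat > h.py <<'E'
import cv2,numpy as np
from station import r
RANGES={"red":[(0,6),(174,180)],"yellow":[(22,34)],"green":[(50,75)],"blue":[(104,120)],"orange":[(9,18)]}
def mask(f,c,s=130,v=60):
    h=cv2.cvtColor(f,cv2.COLOR_RGB2HSV); m=np.zeros(f.shape[:2],np.uint8)
    for a,b in RANGES[c]: m|=cv2.inRange(h,(a,s,v),(b,255,255))
    return m
def K(s): return np.array([[s["fx"],0,s["cx"]],[0,s["fy"],s["cy"]],[0,0,1.]])
def ray(s,uv):
    p=cv2.undistortPoints(np.array(uv,float).reshape(-1,1,2),K(s),np.array(s["dist_coeffs"]))[:,0]
    R=np.array(s["R"]);t=np.array(s["t"]); return -R.T@t, np.c_[p,np.ones(len(p))]@R
def plane(s,uv,z):
    o,d=ray(s,uv); return o+d*((z-o[2])/d[:,2])[:,None]
def proj(s,X):
    R=np.array(s["R"]);t=np.array(s["t"]);return cv2.projectPoints(np.array(X,float).reshape(-1,3),cv2.Rodrigues(R)[0],t,K(s),np.array(s["dist_coeffs"]))[0][:,0]
E
python3 - <<'E'
from h import *
T=r.snapshot("top");S=r.snapshot("side")
for n,s in(("top",T),("side",S)):
  for c in RANGES:
    m=mask(s["frame"],c)
    k,l,st,ce=cv2.connectedComponentsWithStats(m)
    for i in range(1,k):
        if st[i,4]>(40):
            q=cv2.minAreaRect(np.argwhere(l==i)[:,::-1].astype(np.float32))
            print(n,c,st[i].tolist(),ce[i].round(1),plane(s,ce[i],.11 if 1 else 0).round(3)[0],[np.round(x,1) for x in q])
cv2.imwrite("pics/ct.png",cv2.resize(T["frame"][170:300,220:420,::-1],None,fx=4,fy=4,interpolation=2))
cv2.imwrite("pics/cs.png",cv2.resize(S["frame"][150:330,220:460,::-1],None,fx=3,fy=3,interpolation=2))
E
```

```text
top red [285, 185, 35, 40, 791] [302.3 207.1] [0.602 0.036 0.11 ] [array([302.1, 204.3]), array([34. , 38.9]), np.float64(3.0)]
top red [338, 255, 26, 18, 324] [349.6 263.5] [ 0.47  -0.077  0.11 ] [array([350.1, 263.5]), array([14.9, 25.3]), np.float64(84.0)]
top red [31, 363, 16, 11, 63] [ 37.  368.3] [0.216 0.642 0.11 ] [array([ 38.1, 368.8]), array([17. ,  4.9]), np.float64(26.6)]
top red [17, 384, 16, 15, 83] [ 25.6 391.9] [0.161 0.665 0.11 ] [array([ 26.2, 392.1]), array([ 7.5, 17.9]), np.float64(49.8)]
top yellow [248, 184, 36, 39, 821] [265.3 205.4] [0.606 0.123 0.11 ] [array([265.2, 203. ]), array([34.4, 38.5]), np.float64(3.6)]
top yellow [398, 258, 16, 24, 223] [405.  269.2] [ 0.458 -0.206  0.11 ] [array([405.4, 269.5]), array([22.6, 13. ]), np.float64(82.9)]
top yellow [267, 262, 26, 19, 336] [278.8 270.8] [0.45  0.088 0.11 ] [array([279. , 270.9]), array([15.8, 24.9]), np.float64(81.9)]
top green [323, 187, 34, 39, 727] [339.4 209.5] [ 0.598 -0.052  0.11 ] [array([339.5, 206. ]), array([38., 33.]), np.float64(90.0)]
top green [301, 260, 25, 16, 283] [313.  267.2] [0.46  0
[... 4508 characters left out ...]
y([29.7, 11.3]), np.float64(45.0)]
side blue [233, 166, 28, 21, 325] [246.3 175.8] [0.429 0.152 0.11 ] [array([246.3, 175.2]), array([27.9, 16.9]), np.float64(34.7)]
side blue [384, 224, 56, 36, 599] [411.5 240.6] [ 0.58  -0.205  0.11 ] [array([411.1, 241.5]), array([51.1, 29.8]), np.float64(40.1)]
side blue [375, 244, 33, 30, 400] [391.4 258.8] [ 0.52  -0.229  0.11 ] [array([391.3, 258.8]), array([33.9, 12. ]), np.float64(45.0)]
side blue [452, 310, 14, 16, 112] [459.4 318.2] [ 0.523 -0.399  0.11 ] [array([459.4, 318.7]), array([ 8.1, 17.2]), np.float64(36.0)]
side orange [334, 253, 39, 71, 2024] [353.1 288.9] [ 0.425 -0.26   0.11 ] [array([353., 288.]), array([70., 38.]), np.float64(90.0)]
```

View pics/ct.png

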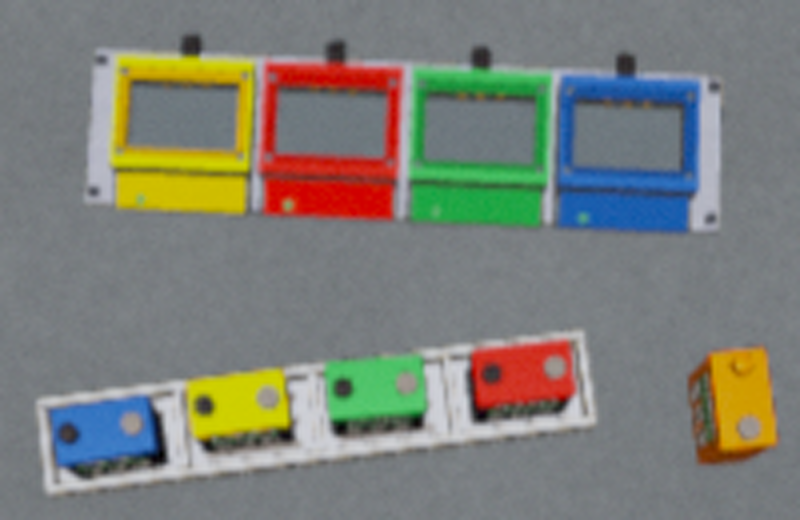

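View pics/cs.png

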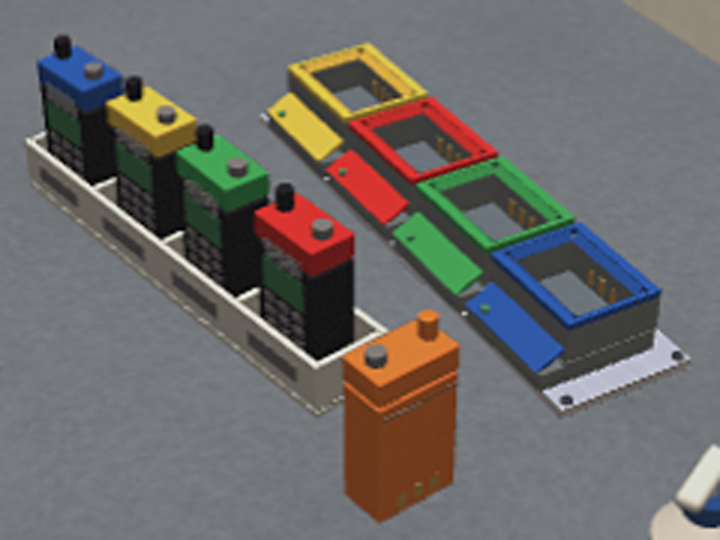

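```bash
cat > meas.py <<'E'
from h import *
def radio(s,c,z=.110,lim=(230,240,375,300)):
    """top-face corners from colour mask, top view"""
    m=mask(cv2.resize(s["frame"],None,fx=4,fy=4,interpolation=cv2.INTER_CUBIC),c)
    x0,y0,x1,y1=[4*v for v in lim]; mm=np.zeros_like(m); mm[y0:y1,x0:x1]=m[y0:y1,x0:x1]
    k,l,st,ce=cv2.connectedComponentsWithStats(mm); i=1+st[1:,4].argmax()
    cn=max(cv2.findContours((l==i).astype(np.uint8),0,1)[0],key=cv2.contourArea)[:,0]
    P=plane(s,(cn+.5)/4-.5,z)[:,:2].astype(np.float32)
    return rect(P)
def rect(P):
    (cx,cy),(w,h),a=cv2.minAreaRect(P)
    # long side direction
    if w<h: w,h,a=h,w,a+90
    yaw=(a-90+90)%180-90   # long side is body y
    return np.array([cx,cy]),w,h,yaw
def pocket(s,c,z=.050,ylim=(180,240)):
    F=cv2.resize(s["frame"],None,fx=4,fy=4,interpolation=cv2.INTER_CUBIC)
    m=mask(F,c,90,40); m[:4*ylim[0]]=0;m[4*ylim[1]:]=0; m[:,:4*235]=0; m[:,4*405:]=0
    m=cv2.morphologyEx(m,cv2.MORPH_CLOSE,np.ones((7,7)))
    cs,hi=cv2.findContours(m,cv2.RETR_CCOMP,cv2.CHAIN_APPROX_NONE)
    cn=max([q for q,h in zip(cs,hi[0]) if h[3]>=0],key=cv2.contourArea)
    q=(cn[:,0]+.5)/4-.5
    return rect(plane(s,q,z)[:,:2].astype(np.float32)),q.mean(0)
E
python3 - <<'E'
from meas import *
T=r.snapshot("top")
pc=[]
for c in("blue","yellow","green","red"):
    a=radio(T,c); p,_=pocket(T,c); pc.append(p[0])
    print(c,"radio",a[0].round(4),np.round(a[1:],4),"pocket",p[0].round(4),np.round(p[1:],4))
pc=np.array(pc)[[1,3,2,0]];print(np.diff(pc,axis=0).round(4),np.degrees(np.arctan2(*(pc[0]-pc[3])[::1])))
# rack: white mask
f=T["frame"]; h=cv2.cvtColor(f,cv2.COLOR_RGB2HSV); m=cv2.inRange(h,(0,0,165),(180,40,255)); 
mm=np.zeros_like(m);mm[245:300,222:378]=m[245:300,222:378]
P=plane(T,np.argwhere(mm)[:,::-1],.04)[:,:2].astype(np.float32);print("rack",rect(P))
mm=np.zeros_like(m);mm[245:,:]=0
# base plate of chargers
mm[178:232,238:405]=m[178:232,238:405]
print("plate",rect(plane(T,np.argwhere(mm)[:,::-1],.008)[:,:2].astype(np.float32)))
E
```

```text
blue radio [0.4337 0.1643] [0.06   0.0353 9.9276] pocket [ 0.6285 -0.1468] [ 0.0683  0.0442 -1.8518]
yellow radio [0.4504 0.087 ] [0.0587 0.0371 8.9277] pocket [0.6364 0.1294] [ 0.0683  0.0435 -2.0158]
green radio [0.4603 0.0075] [0.0558 0.0355 5.1465] pocket [ 0.6313 -0.0549] [ 0.0689  0.045  -1.9716]
red radio [ 0.4695 -0.0778] [0.0596 0.0356 6.6451] pocket [0.6341 0.0372] [ 0.068   0.0438 -1.8954]
[[-0.0023 -0.0921]
 [-0.0028 -0.0921]
 [-0.0028 -0.0919]] 1.6529950437900351
rack (array([0.45495123, 0.04370406]), 0.33685293793678284, 0.05899561196565628, 8.008763313293457)
plate (array([ 0.63349158, -0.00864838]), 0.4000489413738251, 0.10037349164485931, -2.0196380615234375)
```

Run:
```python
from meas import *
T=r.snapshot("top");S=r.snapshot("side")
f=cv2.resize(S["frame"][150:300,220:460],None,fx=3.3,fy=3.3,interpolation=2)[:,:,::-1].copy()
def box(c,y,w,h,z):
    y=np.radians(y);ux=np.array([np.cos(y),np.sin(y)]);uy=np.array([-ux[1],ux[0]])
    return [np.r_[c+a*ux*h/2+b*uy*w/2,z] for a,b in((1,1),(1,-1),(-1,-1),(-1,1))]
for c in("blue","yellow","green","red"):
    a=radio(T,c); p,_=pocket(T,c)
    for B in(box(a[0]+[.0008,0],a[3],.058,.034,.110),box(p[0],-1.85,.070,.046,.05)):
        q=((proj(S,B)-[220,150]+.5)*3.3).astype(int);cv2.polylines(f,[q.reshape(-1,1,2)],True,(255,0,255),1)
cv2.imwrite("pics/ov.png",f)
for p in([.634,.037,.413],[.636,.129,.413],[.628,-.147,.413]):
    print(r.inverse_kinematics(p,[180,0,88.2]))
```

```text
[ 2.71079263e-01  1.08628437e+01  6.35006533e+01 -2.54444375e-14
  1.05636503e+02  2.07107926e+00]
[ 8.46253731e+00  1.30960243e+01  6.09611602e+01 -2.54444375e-14
  1.05942816e+02  1.02625373e+01]
[-16.19615321  12.45285133  61.69833755   0.         105.84881113
 -14.39615321]
```

View pics/ov.png

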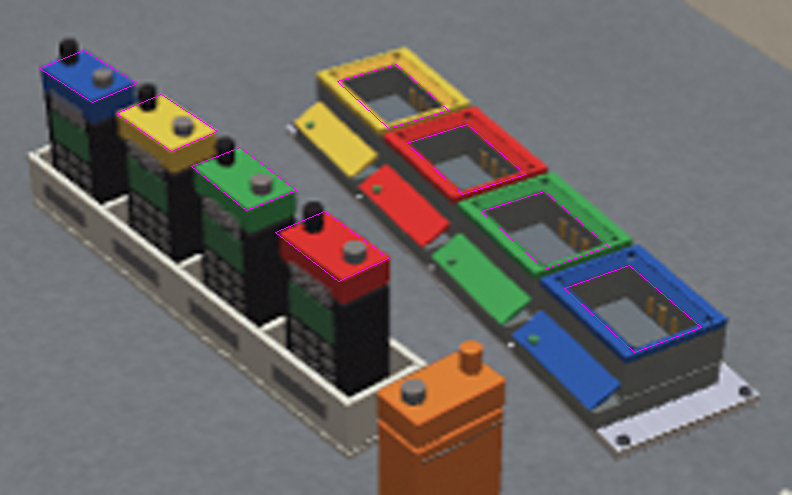

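Candidates (side px): red radio (321,226), orange look-alike (354,270), red charger (360,195); the other radios are blue (246,173), yellow (270,187) and green (293,207). I choose the red-topped black radio in the rack. The close crop confirms it, and the top-view measurements reproject onto the side view within about 2 mm. I start with red.

```bash
cat > job.py <<'E'
from meas import *
import json
G=.163; HI=.420
def pos(): return np.array(r.sense()["tcp_pos"])
def pick(c,xy,yaw,zg=.085):
    o=[180,0,90+yaw]
    r.reach([*xy,HI-.03],o); r.servo_line([*xy,zg+G+.04],speed=.25)
    f0=r.sense()["contact_force"]
    r.servo_line([*xy,zg+G],speed=.08); print("at",pos().round(4),(r.sense()["contact_force"]-f0).round(1))
    r.grab(25); s=r.sense(); print("opening",round(s["opening"],4),"t",s["clock"])
    z=pos()[2]
    r.servo_line([*xy,HI],speed=.2); s=r.sense(); print("lifted opening",round(s["opening"],4),s["contact_force"].round(1))
    return z
def place(xy,yaw,zpick):
    r.reach([*xy,HI],[180,0,90+yaw]); r.wait(.15); print("over",pos().round(4),r.sense()["orientation"].round(2))
def lower(xy,zpick,dz=.020):
    zt=zpick+dz               # expected TCP z at the floor
    r.servo_line([*xy,zt+.045],speed=.2); r.servo_line([*xy,zt+.006],speed=.06); r.wait(.2)
    f0=r.sense()["contact_force"]; z=pos()[2]; cmd=zt+.006
    while cmd>zt-.008:
        cmd-=.001; r.servo_line([*xy,cmd],speed=.02); r.wait(.08); s=r.sense(); d=s["contact_force"]-f0
        if d[2]>2.0 or np.hypot(*d[:2])>8: break
    print("down cmd-zt",round(cmd-zt,4),"z-zt",round(s["tcp_pos"][2]-zt,4),"dF",d.round(1))
def release(xy):
    r.let_go(); r.wait(.2); z=pos()[2]; r.servo_line([*xy,z+.06],speed=.15); r.servo_line([*xy,HI-.03],speed=.3); print("clock",r.sense()["clock"])
def snap(tag):
    for n in("side","top"):
        s=r.snapshot(n); f=s["frame"][:,:,::-1]; f=f[130:310,200:460] if n=="side" else f[165:305,215:425]
        cv2.imwrite(f"pics/{tag}_{n}.png",cv2.resize(f,None,fx=3,fy=3,interpolation=2))
E
python3 - <<'E'
from job import *
T=r.snapshot("top"); d={}
for c in("blue","yellow","green","red"):
    a=radio(T,c); d[c]=dict(r=(a[0]+[.0008,0]).tolist(),yaw=float((a[3]+8)/2),p=pocket(T,c)[0][0].tolist())
json.dump(d,open("d.json","w"))
D=d["red"]; z=pick("red",D["r"],D["yaw"]); place(D["p"],-1.85,z); print(z)
snap("red_over")
E
```

```text
at [ 0.4702 -0.0777  0.2478] [ 0.1 -0.2 -0.6]
opening 0.034 t 4.925
lifted opening 0.0342 [-0.  -0.8 -3.2]
over [0.6335 0.036  0.4211] [1.7993e+02 2.0000e-02 8.8070e+01]
0.247986827708552
```

View pics/red_over_side.png

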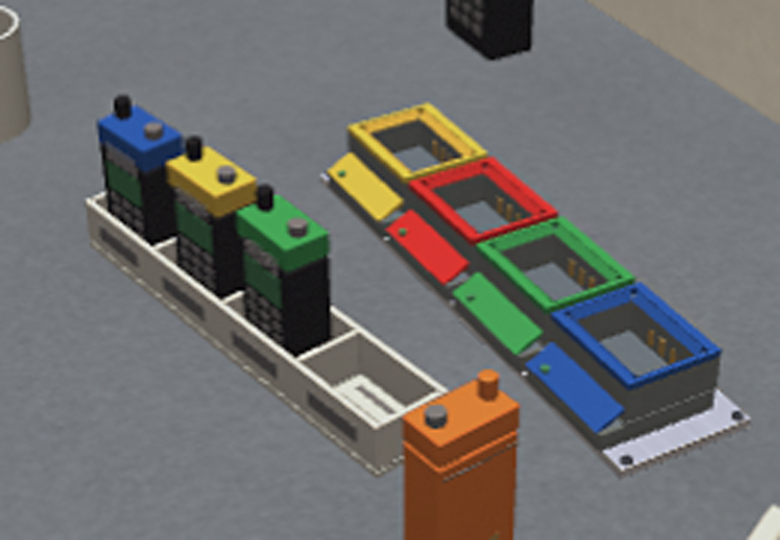

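The red radio hangs upright in the grip (side crop, px 490,30). I'll lower it to just above the mouth and check the alignment.

Run:
```python
from job import *
D=json.load(open("d.json"))["red"]
r.servo_line([*D["p"],.248+.020+.040],speed=.2); r.wait(.1); print(pos()); snap("red_near")
```

```text
[0.63476074 0.03716602 0.3108348 ]
```

View pics/red_near_side.png

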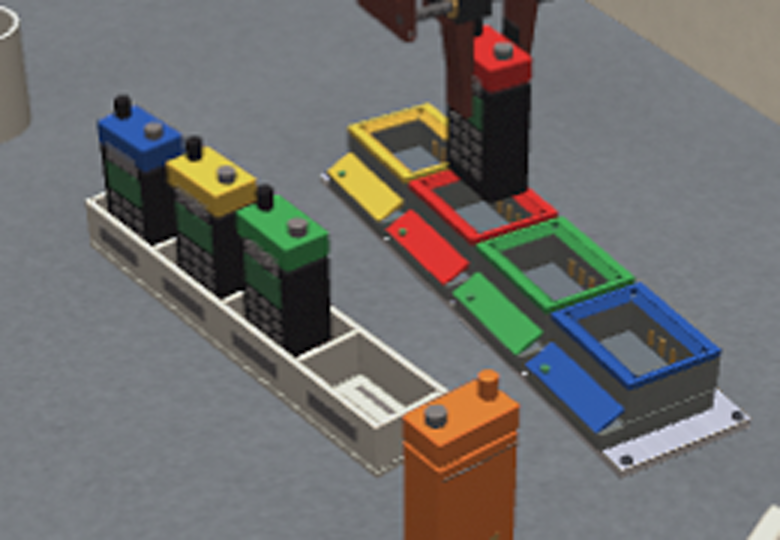

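The radio sits over the red pocket at px (490,190), about 13 mm above the mouth. Lowering it now.

Run:
```python
from job import *
D=json.load(open("d.json"))["red"]
lower(D["p"],.248); snap("red_down")
```

```text
down cmd-zt -0.001 z-zt 0.0 dF [-3.  -1.1  8. ]
```

View pics/red_down_side.png

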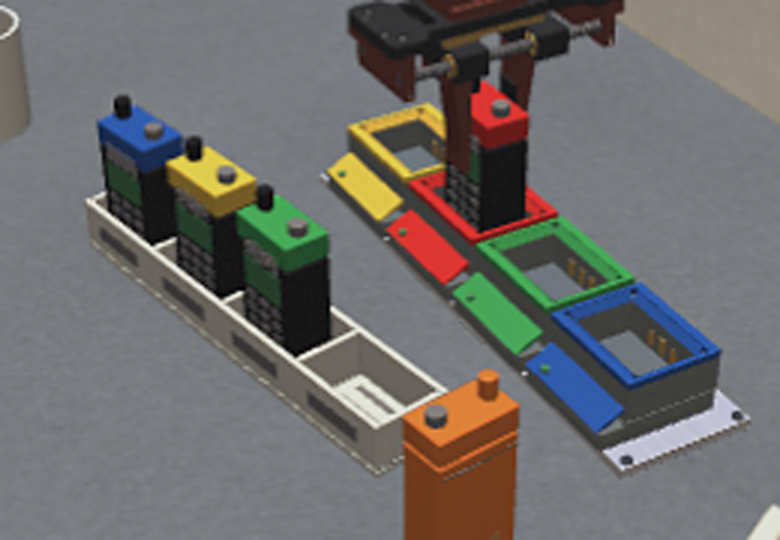

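The red radio touches the floor at exactly the predicted height and stands in the red pocket (px 487,170). Release, then pick green.

Run:
```python
from job import *
d=json.load(open("d.json"))
release(d["red"]["p"])
D=d["green"]; z=pick("green",D["r"],D["yaw"]); place(D["p"],-1.85,z); snap("g_over"); lower(D["p"],z); snap("g_down")
```

```text
clock 13.65
at [0.4611 0.0076 0.2479] [0.  0.6 0.4]
opening 0.034 t 16.4583
lifted opening 0.0341 [ 0.3 -0.3 -2.3]
over [ 0.6302 -0.0542  0.4213] [179.92  -0.    88.21]
down cmd-zt -0.001 z-zt -0.0 dF [-2.9 -0.9  7.8]
```

View pics/g_down_side.png

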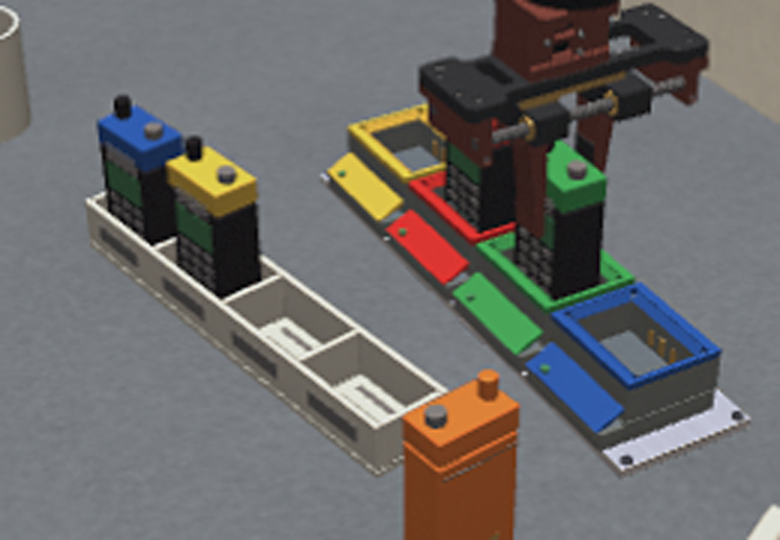

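View pics/g_over_side.png

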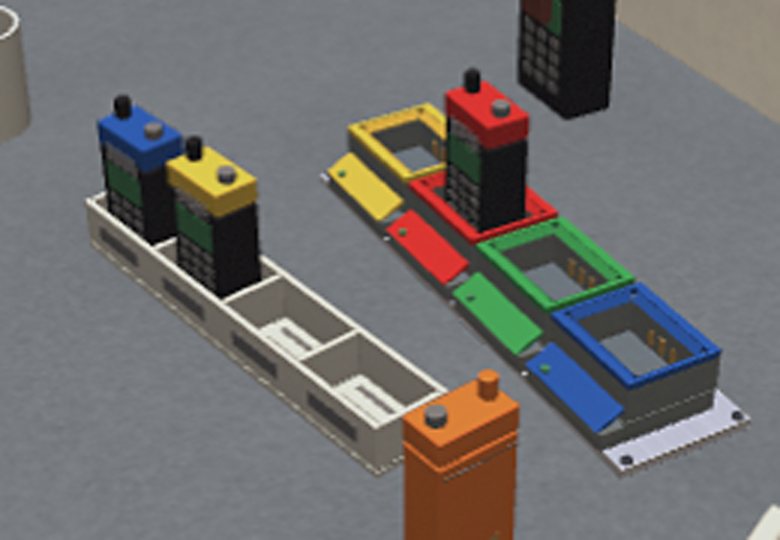

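The red radio stands upright in its pocket (px 485,150) and green is down in its own (px 570,230). Next is yellow, then blue.

Run:
```python
from job import *
d=json.load(open("d.json"))
release(d["green"]["p"])
D=d["yellow"]; z=pick("yellow",D["r"],D["yaw"]); place(D["p"],-1.85,z); snap("y_over"); lower(D["p"],z); snap("y_down")
```

```text
clock 24.65
at [0.4511 0.087  0.2479] [ 0.3 -0.3  0.2]
opening 0.0338 t 27.65
lifted opening 0.0335 [ 0.5 -0.1 -2.4]
over [0.6353 0.129  0.4215] [ 1.7991e+02 -2.0000e-02  8.8160e+01]
down cmd-zt -0.001 z-zt 0.0001 dF [-1.9 -1.7  6.5]
```

View pics/y_down_side.png

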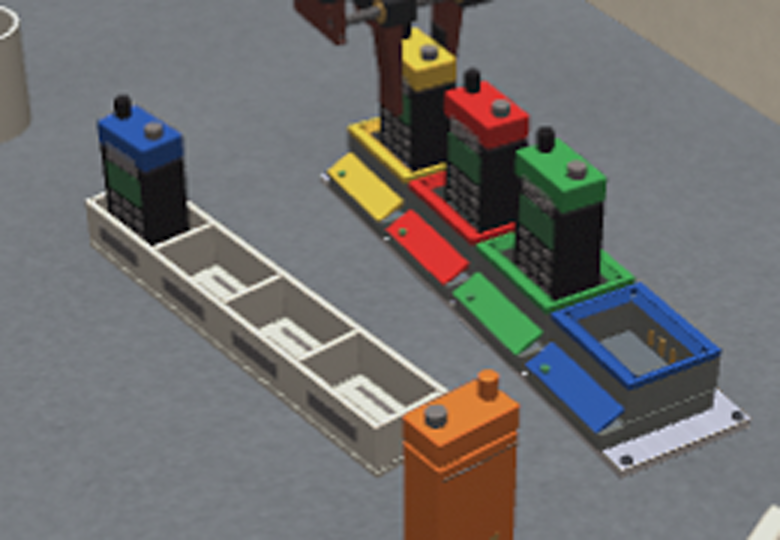

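Yellow is down in the yellow pocket (px 415,120), and red and green stand upright. Blue is the last one.

Run:
```python
import job
from job import *
d=json.load(open("d.json"))
release(d["yellow"]["p"])
job.HI=.44
D=d["blue"]; z=pick("blue",D["r"],D["yaw"]); place(D["p"],-1.85,z); snap("b_over"); lower(D["p"],z); snap("b_down")
```

```text
clock 35.8667
at [0.4343 0.1644 0.2479] [ 0.9 -0.1 -1. ]
opening 0.0338 t 38.8583
lifted opening 0.0341 [ 0.5 -0.2 -3.5]
over [ 0.6282 -0.1454  0.4408] [179.93   0.    88.27]
down cmd-zt -0.001 z-zt 0.0 dF [-3.6  1.2  9.4]
```

View pics/b_down_side.png

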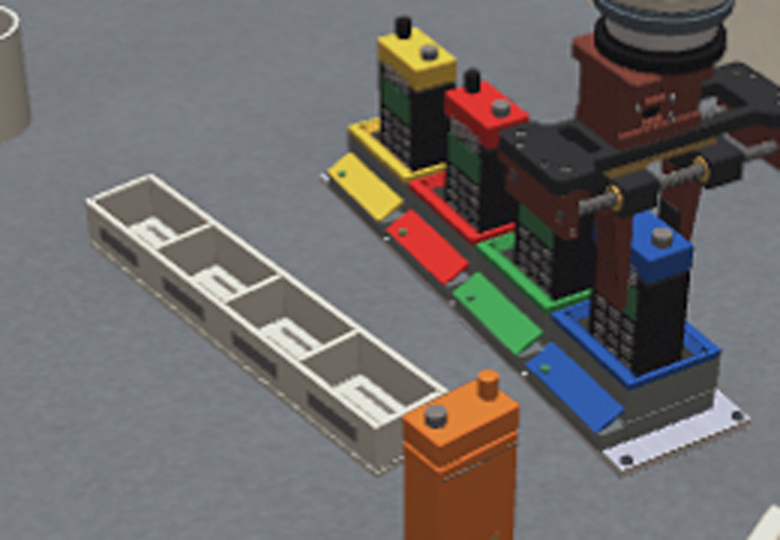

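Blue is down (px 650,290). I'll release it, move the arm back out of the top view, and check all four.

Run:
```python
from job import *
d=json.load(open("d.json"))
release(d["blue"]["p"])
r.servo_line([*d["blue"]["p"],.46],speed=.3)
r.reach([.40,0,.46],[180,0,90]); r.reach([.216,.56,.42],[180,0,159])
T=r.snapshot("top"); snap("end")
for n in("side","top"):
    cv2.imwrite(f"pics/full_{n}.png",r.snapshot(n)["frame"][:,:,::-1])
for c in("yellow","red","green","blue"):
    # upper (radio) part: largest colour region in box round the projected top at z=.130
    u,v=proj(T,[*d[c]["p"],.130])[0]; lim=(int(u-15),int(v-10),int(u+16),int(v+11))
    F=cv2.resize(T["frame"],None,fx=4,fy=4,interpolation=2); 
    try:
        a=radio(T,c,.130,lim); print(c,"top-pocket",(a[0]-d[c]["p"]).round(4),np.round(a[1:],3))
    except Exception as e: print(c,e)
print(r.sense()["clock"])
```

```text
clock 47.8667
yellow top-pocket [-0.0016 -0.0006] [0.069 0.042 2.755]
red top-pocket [-0.0012  0.0016] [0.073 0.041 2.207]
green top-pocket [-0.0022  0.0022] [0.072 0.042 0.733]
blue top-pocket [-0.0014  0.002 ] [ 0.071  0.04  -4.377]
51.675
```

View pics/end_top.png

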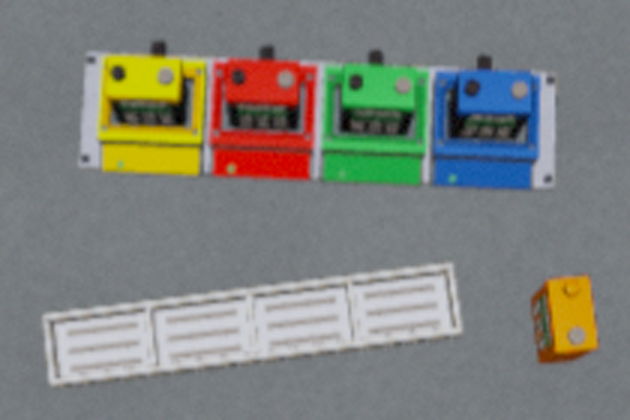

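View pics/full_side.png

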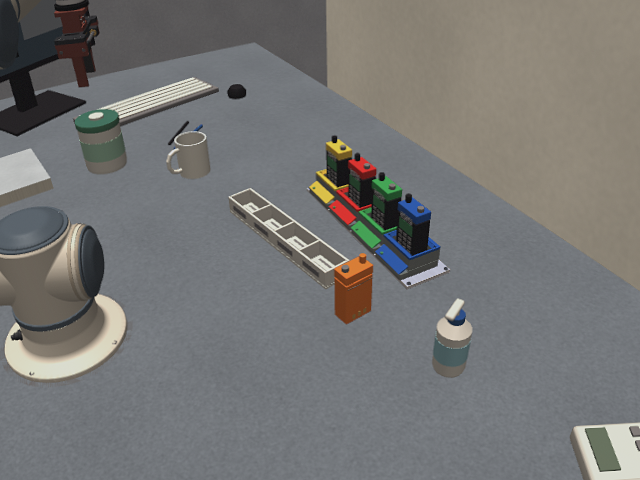

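View pics/end_side.png

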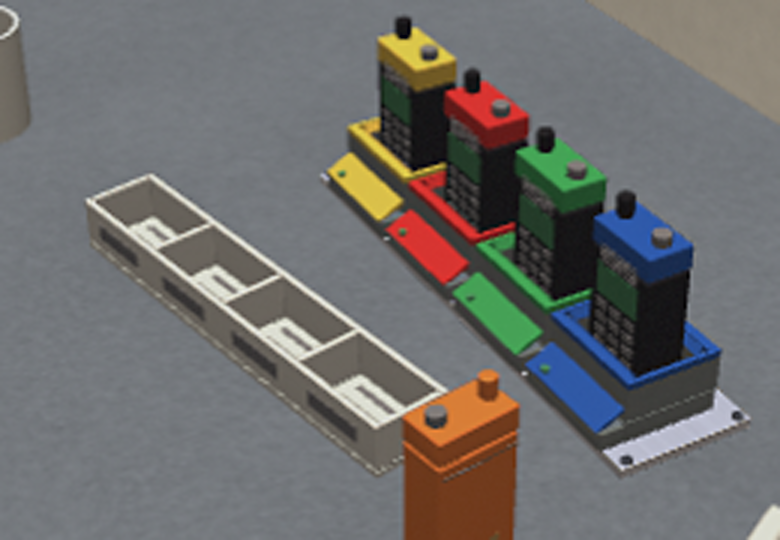

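All four radios stand upright in their own-colour pockets, antennas at +y and displays to the front. The mug, gel bottle and orange radio have not moved.

```bash
python3 -c "
from station import r
r.hand_in(); print(r.sense()['clock'])"
```

```text
the job is handed in; nothing more can be done
the job is handed in; nothing more can be done
```

All four radios are in the chargers of their own colour, upright, with displays to the front. I handed the job in at about 52 s on the robot's clock.

- **Placing:** I gripped each radio across its 34 mm depth and lowered it until it touched the pocket floor. Contact came within 0.1 mm of the expected height each time, with 6–9 N upward force, and then I let go.
- **Final pictures:** both views show the rack empty and all four radios standing in their pockets, with the arm clear. By eye, the mug, gel bottle and orange look-alike had not moved.
- **Check that failed:** my last measurement of each radio's position against its pocket is not reliable. The rims share the radios' colours, so the outlines came out too big (about 71 x 41 mm instead of 58 x 34 mm). The offsets it gave, up to about 2 mm, are only a rough sign that the radios are centred; for the rest I relied on the pictures and the floor contact.
- **Position in the pocket:** I centred the radios, so each should be about 6 mm from the contact wall and not pressed against it.

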